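# Roll the hybridisation tube into its V-cradle

### The job

The capped glass hybridisation tube was left lying loose on the bench. With the fingertips alone, line it up and gently roll it along the bench, over the sloping lip and into the groove of the steel V-cradle, then push its capped end to slide it along the groove until its flat bottom rests against the end stop and the cap overhangs the open end. Do not grip or lift the tube, and leave the bottle, the tube rack and the tube in its stand where they are.

Things in the scene. Friction and masses are not known exactly. Their poses are not given: they have to be found in the camera images.
- tube: Smooth, slippery glass hybridisation tube on its side, a plain cylinder 42 mm in diameter, 150 mm long, about 0.24 kg, rolls freely. White membrane inside; a blue ribbed cap of the same diameter is the last 26 mm at one end, the other end is a flat bottom. Origin on its axis at mid-length, 21 mm up at the start. y runs along it from bottom to cap; x and z turn as it rolls (z up at the start).
- bottom_end (a point): Centre of the tube's flat glass bottom face (75 mm from the tube's origin along its -y).
- cap_end (a point): Centre of the cap's outer face (75 mm from the tube's origin along its +y).
- cradle: V-cradle of folded 3 mm stainless sheet, fixed. Origin on the bench under the bottom line of the groove, midway along its 120 mm length. x is the way the tube rolls in, y runs along the groove to its open end, z up. At the start the tube lies on the -x side, up to 7 degrees from parallel, cap towards +y, its middle 25 to 45 mm farther to +y than when home.
- lip (a point): Middle of the crest of the entry lip, 10.4 mm high, 14.5 mm before the groove line (cradle -x). A ramp rises to it from the bench over 28.5 mm (fingertips bearing on the tube's upper half wedge it there). Behind it the 120-degree groove falls to 2 mm high, rises to 17 mm high 26 mm past its line and ends at a vertical fence 36 mm high. All are 120 mm long; axes as the cradle's.
- seat (a point): Where the middle of the tube's axis lies when it is home: above the groove line, 26 mm above the bench, 15 mm from mid-groove towards the open end; axes as the cradle's. The cap's outer face is then 90 mm from mid-groove, 30 mm beyond the groove's open end, where the bench is clear.
- stop_face (a point): Point on the inner face of the end stop that the centre of the tube's bottom rests against, 26 mm above the bench; axes as the cradle's. The end stop is a plate 5 mm thick and 36 mm high across the groove, from 17 mm before to 29 mm past the groove line.
- reagent_bottle: Amber reagent bottle standing on the bench, 60 mm in diameter, 130 mm high, loose; origin at the centre of its underside. Leave alone.
- tube_rack: White microtube rack 75 x 115 mm, 41 mm high, loose; origin at the centre of its underside. Leave alone.
- stand_tube: Upright conical-type tube with a 34 mm cap in a 70 mm square grey stand, 117 mm high in all, loose; origin at the centre of its underside. Leave alone.
Things that resemble listed ones, but are neither listed nor needed, are in the scene too. What is shaped like the cradle but green or turquoise is not meant.

How it is judged:
By the outcome, as a careful person would: the job done as asked, in the order asked, and still so for the second after the job is handed in, with the robot touching nothing.
It also fails if it takes over 69 s, if anything falls off the work surface, if the arm or the gripper's body presses on something with over 40 N, if the wrist force passes 120 N, or if a joint passes its speed limit or range.

### The arm

A 6-joint arm with a two-finger parallel gripper is mounted at the origin on the work surface. World frame = base frame: x ahead of the robot, y to its left, z up, the work surface at z = 0. Lengths are in m, angles in degrees, forces in N, time in s.
With the tool pointing down it reaches from about 0.3 to 0.85 m from the base axis. Payload 5.4 kg.
Tool frame: the origin (TCP) lies on the mounting face of the last link; the fingertips stand 173 mm ahead of it and the grasp point (between the pads) lies 155 mm ahead of it; z points along the fingers, y is the direction in which the jaws open and shut (so a half turn about z gives the same grasp; the last joint's range is limited). The gripper opens to 85 mm and grips with 20 to 120 N. Pads are 22 mm wide; open, the fingers measure 114 mm over their backs; the gripper's body (76 mm by 85 mm) begins 54 mm behind the grasp point. The pads swing forward as they close: fully open they stand 13 mm farther back than shut.
Start: joints at [52.363, 9.076, 91.501, -0, 79.423, -12.038], TCP at [0.248, 0.519, 0.405] pointing down, gripper open.
Joint ranges: [-166.64, 166.64], [-54.1, 131.32], [10.49, 154.53], [-73.88, 253.88], [9.74, 151.15], [-171.62, 171.62]. Speed limits (degrees/s): [147.25, 147.25, 180, 180, 180, 180].

### API

Orientations are given as a 3x3 rotation matrix whose columns are the frame's x, y, z axes.
In Python, from cell import readout, viewer, order gives the robot as it stands. The module is installed in compiled form; this text tells all that it offers.
- The arm moves only by the tool step_arm, never from a script. Its argument "series" is a list of rows, each a list of 3 entries, a list of its own where there are three numbers: the shift along the world's x, y, z in m, then the turn, a rotation vector about the world's x, y, z in rad, then the closure, from 0 (fully open) to 1 (shut). In form: [[[x, y, z], [wx, wy, wz], hand], ...]. A call has exactly 5 rows; each row is the pose to reach, as a shift and turn from the pose commanded when the call began; what a row does not reach only later rows make up. A row lasts 1/10 s, in which the tool goes at most 50 mm and 8.59 degrees, less where a joint would pass 70% of its speed; a pose out of reach is approached as far as the arm can. A call with a gripper value outside its range is refused whole. The fingers move at their own pace and stop on an object; "squeeze" is the grip in N (left out, the last holds). Time passes only in rows, so rows that repeat a pose let the fingers close, or fill a call up. It gives the time, the measured TCP pose, the force and the opening at its end, in the units of the state.
- readout.get_state(): the state, without advancing time (a new reading comes with each control period).
- viewer.snapshot(name): name is "scene" or "top"; returns a dict with "pixels" (400x640x3 uint8, red, green, blue), "vfov" (degrees; the focal length in pixels is half the picture's height over the tangent of half this angle, whatever the lens; pixels are square), "cx", "cy" (the principal point, pixels), "rvec" (rotation vector, rad) and "tvec" (3), from world to camera coordinates, as OpenCV has them. Camera axes: x right, y down, z forward; pixel columns grow to the right and rows downward; lengths in m; the calibration is good to about 2 mm. A picture is of the moment at which its call begins. There is no depth.
- order.hand_in(): hands the job in, once; it reports no verdict.
The state is a dict: "clock": time; "qpos": joint angles; "dq": joint speeds; "effort": joint torques, N m; "tcp_pos": TCP position; "eef_rot": TCP orientation; "contact_force": force on the tool from outside, world axes, zero at the start; "wrist_torque": the same for the moment, N m; "width": finger opening in m.
Only numpy, scipy, OpenCV 4.12 (cv2) and the standard library are available. Lean on these libraries where they do the work, as an engineer would, in place of code of your own. Each camera call takes 0.05 s, during which the arm holds its last target. There are 200 camera calls.

## Working session

There is one attempt and no reset: what is moved stays moved. The work goes in short steps, Python scripts to look and compute and a tool call to move; the robot and the scene stay as the last step left them, time stands still between calls to the robot, and variables do not carry over. Pictures are saved under pics/ and viewed, about 8 in all and at most 12, crops included, and the job is handed in when it is done.

Besides the shell and the picture viewer there is one more tool, called after ">>>" as name(argument=value, ...) on one line, values as JSON. step_arm: Moves the arm, as the interface text tells. Its arguments: {"type":"object","properties":{"series":{"type":"array"},"squeeze":{"type":"number"}},"required":["series"]}

```bash
mkdir -p pics; cat > h.py <<'E'
import numpy as np, cv2
from cell import readout, viewer, order
def snap(n,f=None):
    s=viewer.snapshot(n); 
    if f: cv2.imwrite('pics/'+f+'.png',s['pixels'][:,:,::-1])
    return s
def cam(s):
    f=200/np.tan(np.radians(s['vfov'])/2); R=cv2.Rodrigues(np.array(s['rvec'],float))[0]; t=np.array(s['tvec'],float).ravel()
    return f,R,t
def ray(s,u,v,z):
    f,R,t=cam(s); d=R.T@np.array([(u-s['cx'])/f,(v-s['cy'])/f,1]); c=-R.T@t
    return c+d*(z-c[2])/d[2]
def proj(s,p):
    f,R,t=cam(s); q=R@np.array(p)+t; return np.array([s['cx']+f*q[0]/q[2],s['cy']+f*q[1]/q[2]])
E
python3 - <<'E'
from h import *
for n in('scene','top'):
    s=snap(n,n+'0'); f,R,t=cam(s); print(n,f,s['cx'],s['cy'],-R.T@t,R[2], {k:1 for k in s})
st=readout.get_state(); print(st)
E
```

```text
scene 408.1018340875333 325.08112875408034 193.89621166115222 [1.34008051 0.5390243  0.65746515] [-0.68927406 -0.48411114 -0.53901547] {'pixels': 1, 'vfov': 1, 'cx': 1, 'cy': 1, 'rvec': 1, 'tvec': 1}
top 403.3770036964919 324.0967589761228 211.42657107518437 [ 0.42744554 -0.0174862   1.08493001] [ 1.25717295e-01  9.12233306e-05 -9.92066103e-01] {'pixels': 1, 'vfov': 1, 'cx': 1, 'cy': 1, 'rvec': 1, 'tvec': 1}
{'clock': 0.1, 'qpos': array([ 5.23628131e+01,  9.11098869e+00,  9.15668471e+01, -1.48478960e-03,
        7.94245195e+01, -1.20400017e+01]), 'dq': array([-0.01035082, -0.12263332, -0.09450958, -0.02970765, -0.00737843,
        0.01432295]), 'effort': array([-5.61904399e-04, -3.96990931e+01, -3.32335961e+01, -2.82630108e-04,
        4.16884344e-03,  1.82077218e-05]), 'tcp_pos': array([0.24830233, 0.51833428, 0.40377947]), 'eef_rot': array([[-9.01855632e-01,  4.32036195e-01, -1.07073102e-03],
       [ 4.32037381e-01,  9.01854565e-01, -1.43022345e-03],
       [ 3.47735364e-04, -1.75245090e-03, -9.99998404e-01]]), 'contact_force': array([0.29515549, 0.37727498, 0.96307395]), 'wrist_torque': array([-0.0074256 ,  0.02363679, -0.03720344]), 'width': 0.08550044636751457}
```

View pics/scene0.png

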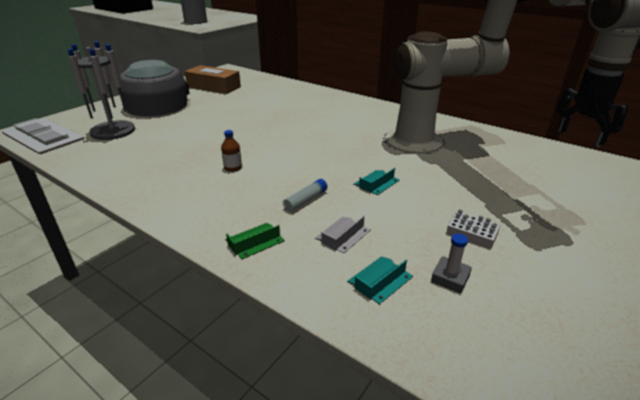

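View pics/top0.png

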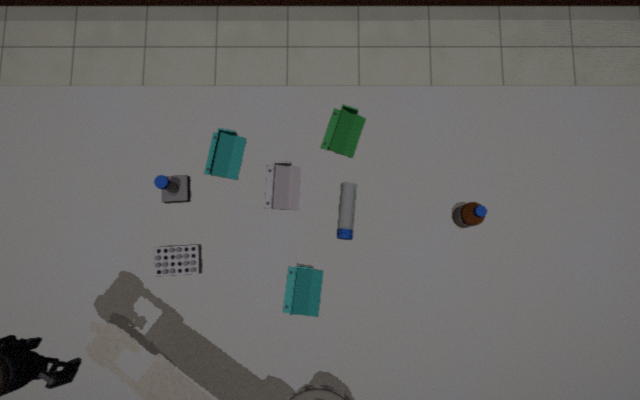

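Top view: the tube lies at (346,211) with its cap at (345,235). The steel cradle is at (283,187), with its end stop at about (284,164). The cradle look-alikes are turquoise at (225,155) and (303,291) and green at (343,131). The tube look-alike is the upright stand tube at (172,186). I choose the grey cradle and the lying tube, and check both in one crop.

```bash
python3 - <<'E'
from h import *
a=cv2.imread('pics/top0.png')[150:250,255:365]; b=cv2.imread('pics/scene0.png')[170:260,275:385]
cv2.imwrite('pics/crop1.png',np.vstack([cv2.resize(a,(660,330*600//330//1-270),interpolation=2)[:330],cv2.resize(b,(660,270),interpolation=2)]) if 0 else np.hstack([cv2.resize(a,(396,360),interpolation=2),cv2.resize(b,(396,360),interpolation=2)]))
s=snap('top'); im=s['pixels']; hsv=cv2.cvtColor(im,cv2.COLOR_RGB2HSV)
print(hsv[187,[262,268,272,278,284,290,296,300,310]].tolist(), hsv[205,[330,340,343,346,349,352,356,365]].tolist(), hsv[235,345])
E
```

```text
[[15, 13, 117], [150, 6, 120], [143, 10, 98], [150, 10, 99], [165, 15, 103], [150, 12, 107], [163, 16, 111], [150, 4, 116], [150, 2, 119]] [[18, 11, 120], [90, 4, 69], [98, 11, 95], [150, 8, 99], [120, 5, 97], [90, 12, 86], [24, 11, 118], [24, 11, 119]] [110 181 113]
```

View pics/crop1.png

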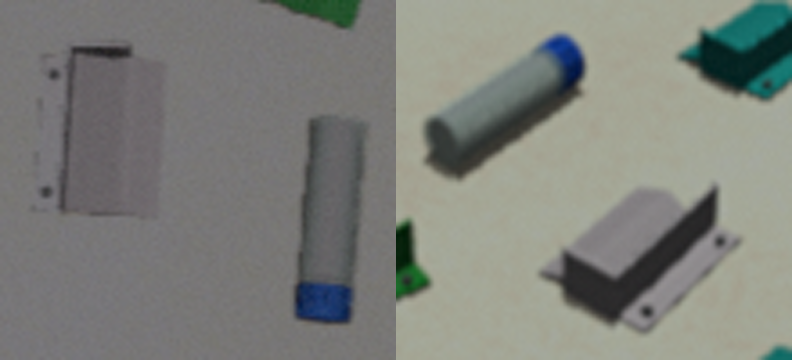

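```bash
cat >> h.py <<'E'
def avg(n,k=6):
    S=[viewer.snapshot(n) for _ in range(k)]; s=S[0]; s['f']=np.mean([q['pixels'] for q in S],0); s['pixels']=np.uint8(s['f']); return s
def tube(s,z=.021):
    hsv=cv2.cvtColor(s['pixels'],cv2.COLOR_RGB2HSV); m=cv2.inRange(hsv,(100,110,40),(125,255,255))
    return m
E
python3 - <<'E'
from h import *
s=avg('top',8); np.save('top.npy',s['f']); f=s['f']
import pickle; pickle.dump(s,open('top.pkl','wb'))
def P(a): print(np.array(a).round(0).astype(int).tolist())
c=f-0
# columns profile averaged over rows 170..205 in cradle
print('rows165-175');P(c[168:176,255:310].mean(0)[:,1])
print('rows195-205');P(c[196:204,255:310].mean(0)[:,1])
print('chroma');P(10*(c[168:204,255:310].mean(0)[:,2]-c[168:204,255:310].mean(0)[:,0]))
print('col 278-288, rows155..');P(c[155:220,276:288].mean(1)[:,1])
print('ramp col 293-298 chroma R-G... ');d=c[155:220,292:299].mean(1);P(10*(d[:,2]-d[:,0]))
d=c[155:220,276:288].mean(1);P(10*(d[:,2]-d[:,0]))
m=tube(s); n,l,st,ce=cv2.connectedComponentsWithStats(m);print(st,ce)
print('tube');
for r in (190,205,220,236): P(c[r-1:r+2,330:365].mean(0)[:,1])
P(c[175:245,344:349].mean(1)[:,1])
E
```

```text
rows165-175
[118, 118, 118, 118, 118, 118, 118, 118, 118, 118, 118, 116, 113, 109, 98, 97, 108, 112, 94, 70, 83, 98, 98, 97, 97, 97, 98, 99, 98, 98, 99, 98, 98, 98, 100, 103, 105, 106, 104, 104, 103, 104, 105, 105, 105, 109, 115, 118, 118, 118, 118, 118, 118, 118, 118]
rows195-205
[118, 118, 118, 118, 118, 118, 118, 118, 118, 116, 113, 110, 103, 104, 111, 111, 96, 75, 80, 98, 99, 98, 97, 97, 99, 99, 99, 99, 99, 99, 98, 99, 100, 103, 106, 106, 104, 105, 104, 105, 105, 106, 106, 107, 112, 118, 118, 118, 118, 118, 118, 118, 118, 118, 118]
chroma
[-27, -24, -22, -25, -27, -25, -26, -25, -19, -14, -3, 9, 14, 12, 13, 14, 11, 5, -5, -11, -15, -14, -14, -14, -14, -15, -15, -14, -14, -15, -16, -16, -16, -16, -15, -17, -17, -16, -15, -16, -18, -18, -17, -17, -16, -12, -9, -11, -13, -17, -18, -14, -14, -11, -10]
col 278-288, rows155..
[118, 118, 118, 118, 118, 116, 109, 108, 51, 41, 65, 91, 97, 98, 98, 98, 98, 98, 98, 98, 98, 98, 98, 98, 98, 99, 98, 99, 98, 98, 99, 99, 99, 98, 98, 98, 98, 98, 98, 98, 99, 99, 98, 99, 99, 98, 99, 99, 99, 99, 99, 99, 99, 97, 93, 116, 118, 118, 118, 118, 118, 118, 
[... 1173 characters left out ...]
99, 99, 99, 99, 97, 94, 89, 82, 86, 105, 117, 118, 118, 118, 118, 118, 119, 118, 119]
[118, 118, 118, 118, 118, 119, 117, 103, 76, 76, 85, 92, 95, 98, 99, 100, 100, 99, 99, 97, 92, 86, 79, 83, 104, 117, 118, 118, 118, 118, 118, 118, 118, 118, 118]
[118, 118, 118, 118, 118, 116, 98, 57, 44, 44, 49, 52, 54, 59, 60, 60, 58, 55, 53, 50, 42, 41, 70, 104, 116, 118, 118, 118, 118, 118, 119, 118, 118, 118, 118]
[118, 118, 118, 118, 118, 118, 115, 100, 98, 96, 96, 96, 96, 97, 97, 97, 97, 97, 98, 98, 98, 98, 98, 98, 98, 99, 99, 98, 99, 99, 99, 98, 98, 99, 99, 99, 99, 99, 99, 99, 99, 99, 99, 99, 99, 99, 99, 99, 99, 99, 98, 94, 89, 84, 63, 56, 52, 54, 55, 56, 57, 59, 56, 46, 59, 108, 117, 118, 118, 118]
```

```bash
cat >> h.py <<'E'
def cross(p,lev,i0,i1):
    for i in range(i0,i1):
        a,b=p[i]-lev,p[i+1]-lev
        if a*b<=0 and a!=b: return i+a/(a-b)
    return np.nan
E
python3 - <<'E'
from h import *
import pickle; s=pickle.load(open('top.pkl','rb')); g=cv2.GaussianBlur(s['f'][:,:,1].astype(np.float32),(1,3),0)
R=np.arange(172,206,3)
def line(name,z,lev,c0,c1,rows=R,rev=False):
    pts=[]
    for r in rows:
        p=g[r-1:r+2].mean(0); c=cross(p,lev,c0,c1); pts.append(ray(s,c,r,z)[:2])
    pts=np.array(pts); k=np.polyfit(pts[:,0],pts[:,1],1)   # y = k0 x + k1
    print(name,'yaw',np.degrees(np.arctan(k[0])).round(2),'y@.52',np.polyval(k,.5).round(4),'res',np.std(pts[:,1]-np.polyval(k,pts[:,0])).round(4)); return k
foot=line('foot z0',0.001,112,294,305)
lip=line('lip',.0104,102.3,284,293)
# fence darkest min -> right transitions
fi=line('fence in top?',.036,85,270,274); 
fo=line('dark right',.02,88,273,280)
for c,z in((280,.006),(284,.006),(288,.010),(294,.006)):
    p=g[:,c-1:c+2].mean(1); e=cross(p,110 if c<290 else 112,205,216); print('near end',c,e,ray(s,c,e,z).round(4))
for c in(278,281,284):
    p=g[:,c-1:c+2].mean(1); e1=cross(p,114,156,163);e2=cross(p,80,159,165); e3=cross(p,80,163,169); print('stop',c,e1,e2,e3,ray(s,c,e1,.036)[:2].round(4),ray(s,c,e2,.036)[:2].round(4),ray(s,c,e3,.008)[:2].round(4))
# tube
TR=np.arange(188,226,3)
L=line('tubeL',.021,90,335,344,TR); Rr=line('tubeR',.021,104,353,360,TR)
mid=(L+Rr)/2
p=g[:,345:349].mean(1); e=cross(p,107,176,186); print('bottom',ray(s,347,e,.03)); 
p=g[:,342:346].mean(1); e=cross(p,85,236,246); print('cap end',e,ray(s,344,e,.02)); print('mid y at .45',np.polyval(mid,.45),np.polyval(mid,.5))
print('blue start',ray(s,345,229,.042))
E
```

```text
foot z0 yaw -2.81 y@.52 0.0556 res 0.0003
lip yaw -2.68 y@.52 0.0847 res 0.0003
fence in top? yaw -2.93 y@.52 0.1252 res 0.0005
 ** On entry to DLASCL parameter number  4 had an illegal value
 ** On entry to DLASCL parameter number  4 had an illegal value
 ** On entry to DLASCL parameter number  4 had an illegal value
 ** On entry to DLASCL parameter number  4 had an illegal value
 ** On entry to DLASCL parameter number  5 had an illegal value
 ** On entry to DLASCL parameter number  4 had an illegal valueTraceback (most recent call last):
  File "<stdin>", line 14, in <module>
  File "<stdin>", line 8, in line
    c, resids, rank, s = lstsq(lhs, rhs, rcond)
                         ~~~~~^^^^^^^^^^^^^^^^^
    x, resids, rank, s = _umath_linalg.lstsq(a, b, rcond,
                         ~~~~~~~~~~~~~~~~~~~^^^^^^^^^^^^^
                                             signature=signature)
                                             ^^^^^^^^^^^^^^^^^^^^
    raise LinAlgError("SVD did not converge in Linear Least Squares")
numpy.linalg.LinAlgError: SVD did not converge in Linear Least Squares
```

```bash
python3 - <<'E'
from h import *
import pickle; s=pickle.load(open('top.pkl','rb')); g=s['f'][:,:,1]
def line(name,z,lev,c0,c1,rows):
    pts=np.array([ray(s,cross(g[r-1:r+2].mean(0),lev,c0,c1),r,z)[:2] for r in rows]); k=np.polyfit(pts[:,0],pts[:,1],1)
    print(name,'yaw',np.degrees(np.arctan(k[0])).round(2),'y@.45',np.polyval(k,.45).round(4),'res',np.std(pts[:,1]-np.polyval(k,pts[:,0])).round(4)); return k
for c,z in((278,.011),(284,.006),(288,.010),(294,.006)):
    p=g[:,c-1:c+2].mean(1); e=cross(p,110 if c<290 else 112,205,216); print('near end',c,e,ray(s,c,e,z).round(4))
for c in(278,281,284):
    p=g[:,c-1:c+2].mean(1); e1=cross(p,114,156,163);e2=cross(p,80,159,165); e3=cross(p,75,164,169); print('stop',c,e1,e2,e3,ray(s,c,e1,.036)[:2].round(4),ray(s,c,e2,.036)[:2].round(4),ray(s,c,e3,.008)[:2].round(4))
TR=np.arange(188,226,3)
L=line('tubeL',.021,90,335,345,TR); Rr=line('tubeR',.021,104,353,362,TR); mid=(L+Rr)/2
p=g[:,345:349].mean(1); e=cross(p,107,176,186); print('bottom',ray(s,347,e,.035)); 
p=g[:,342:346].mean(1); e=cross(p,85,236,246); print('cap end',e,ray(s,344,e,.02)); print('mid y',np.polyval(mid,.45),np.polyval(mid,.5))
b=avg('scene',6); pickle.dump(b,open('scene.pkl','wb'))
m=tube(b); n,l,st,ce=cv2.connectedComponentsWithStats(m); print(st,ce.round(1)); 
E
```

```text
near end 278 209.54268292682926 [0.5686 0.1064 0.011 ]
near end 284 209.81911764705882 [0.5685 0.0908 0.006 ]
near end 288 209.7687969924812 [0.5681 0.0796 0.01  ]
near end 294 210.4703196347032 [0.5667 0.0638 0.006 ]
stop 278 160.6551724137931 162.50573888091822 164.72413793103448 [0.6966 0.1055] [0.6916 0.1054] [0.6924 0.1086]
stop 281 160.31578947368422 162.48002754820936 165.34776725304465 [0.6976 0.0975] [0.6917 0.0974] [0.6907 0.1003]
stop 284 160.19565217391303 162.47845468053492 165.63387978142077 [0.6979 0.0895] [0.6917 0.0894] [0.6899 0.0921]
tubeL yaw -4.96 y@.45 -0.0455 res 0.0007
tubeR yaw -4.6 y@.45 -0.0894 res 0.0003
bottom [ 0.64014642 -0.07801618  0.035     ]
cap end 239.33462132921176 [ 0.48820664 -0.06992332  0.02      ]
mid y -0.06743302478679379 -0.07161612964079787
[[     0      0    640    400 255570]
 [    94     41      5      6     22]
 [    67     44     10     12     57]
 [   105     44      6      7     24]
 [    89     49      5      6     24]
 [   225    130      7      7     43]
 [   316    179     11     13     82]
 [   452    233     16     14    178]] [[319.5 199.6]
 [ 96.   43.3]
 [ 71.4  48.9]
 [107.5  46.5]
 [ 91.3  51.2]
 [228.1 133. ]
 [321.8 184.3]
 [459.3 239.3]]
```

>>> step_arm(series=[[[0.018,-0.041,-0.004],[0,0,-0.078],0],[[0.036,-0.082,-0.008],[0,0,-0.156],0],[[0.054,-0.123,-0.012],[0,0,-0.234],0],[[0.072,-0.164,-0.016],[0,0,-0.312],0],[[0.09,-0.205,-0.02],[0,0,-0.391],0]])

```text
clock: 1.35
tcp_pos: [0.3387, 0.312, 0.3847]
eef_rot: [[-0.667, 0.745, 0.001], [0.745, 0.667, 0.0], [-0.0, 0.001, -1.0]]
contact_force: [0.5, -0.2, 0.7]
width: 0.0857
```

>>> step_arm(series=[[[0.018,-0.041,-0.004],[0,0,-0.078],0],[[0.036,-0.082,-0.008],[0,0,-0.156],0],[[0.054,-0.123,-0.012],[0,0,-0.234],0],[[0.072,-0.164,-0.016],[0,0,-0.312],0],[[0.09,-0.205,-0.02],[0,0,-0.391],0]])

```text
clock: 1.85
tcp_pos: [0.4288, 0.1068, 0.3649]
eef_rot: [[-0.332, 0.943, 0.001], [0.943, 0.332, 0.0], [-0.0, 0.001, -1.0]]
contact_force: [1.4, -0.3, 0.5]
width: 0.0853
```

>>> step_arm(series=[[[0.018,-0.041,-0.004],[0,0,-0.078],0],[[0.036,-0.082,-0.008],[0,0,-0.156],0],[[0.054,-0.123,-0.012],[0,0,-0.234],0],[[0.072,-0.164,-0.016],[0,0,-0.312],0],[[0.09,-0.205,-0.02],[0,0,-0.391],0]])

```text
clock: 2.35
tcp_pos: [0.5189, -0.0984, 0.3447]
eef_rot: [[0.053, 0.999, 0.001], [0.999, -0.053, -0.0], [-0.0, 0.001, -1.0]]
contact_force: [1.2, 0.0, 0.8]
width: 0.0855
```

>>> step_arm(series=[[[0.01,-0.035,-0.01],[0.07,-0.0034,0],0],[[0.02,-0.07,-0.02],[0.14,-0.0069,0],0],[[0.03,-0.101,-0.03],[0.21,-0.0103,0],0],[[0.04,-0.101,-0.04],[0.28,-0.0137,0],0],[[0.04,-0.101,-0.05],[0.349,-0.0171,0],0]])

```text
clock: 2.85
tcp_pos: [0.5592, -0.1988, 0.2944]
eef_rot: [[0.047, 0.999, 0.018], [0.938, -0.051, 0.344], [0.345, 0.001, -0.939]]
contact_force: [0.4, -0.1, -1.3]
width: 0.0852
```

>>> step_arm(series=[[[0,0,-0.03],[0,0,0],0],[[0,0,-0.06],[0,0,0],0],[[0,0,-0.085],[0,0,0],0],[[0,0,-0.105],[0,0,0],0],[[0,0,-0.11],[0,0,0],0]])

```text
clock: 3.35
tcp_pos: [0.5574, -0.1968, 0.1821]
eef_rot: [[0.047, 0.999, 0.013], [0.938, -0.049, 0.344], [0.344, -0.004, -0.939]]
contact_force: [-0.5, 0.4, 0.3]
width: 0.0854
```

```bash
python3 - <<'E'
from h import *
st=readout.get_state(); print(st['tcp_pos'],st['contact_force'])
t=snap('top');s=snap('scene')
a=t['pixels'][150:270,270:430,::-1]; b=s['pixels'][110:250,230:390,::-1]
cv2.imwrite('pics/c2.png',np.hstack([cv2.resize(a,(400,300),interpolation=2),cv2.resize(b,(400,350),interpolation=2)[:300]]))
for d in(.16,.173): 
  p=st['tcp_pos']+st['eef_rot'][:,2]*d; print(d,p,proj(t,p),proj(s,p))
E
```

```text
[ 0.55741813 -0.19683521  0.18206171] [-0.48402397  0.40795168  0.27480259]
0.16 [ 0.55949248 -0.14175045  0.0318573 ] [371.36316711 211.97364033] [288.45079856 183.92680623]
0.173 [ 0.55966102 -0.13727481  0.01965319] [369.14745096 212.48051027] [289.74173613 187.93754626]
```

View pics/c2.png

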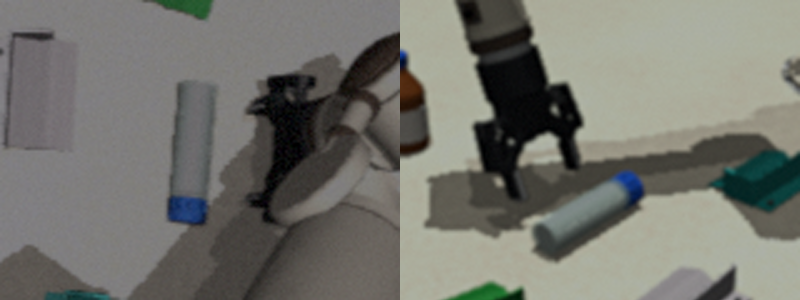

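The fingertips are at about (372,192) and (372,230) in the top picture, straddling the tube's mid-length on its -y side. I now touch the bench lightly to find the tip height.

>>> step_arm(series=[[[0,0,-0.01],[0,0,0],0],[[0,0,-0.013],[0,0,0],0],[[0,0,-0.0155],[0,0,0],0],[[0,0,-0.0175],[0,0,0],0],[[0,0,-0.019],[0,0,0],0]])

```text
clock: 3.95
tcp_pos: [0.5586, -0.1975, 0.1658]
eef_rot: [[0.046, 0.999, 0.017], [0.939, -0.049, 0.342], [0.342, 0.0, -0.94]]
contact_force: [0.4, 0.5, 0.0]
width: 0.0852
```

>>> step_arm(series=[[[0,0,-0.001],[0,0,0],0],[[0,0,-0.002],[0,0,0],0],[[0,0,-0.003],[0,0,0],0],[[0,0,-0.004],[0,0,0],0],[[0,0,-0.005],[0,0,0],0]])

```text
clock: 4.45
tcp_pos: [0.5584, -0.1975, 0.1606]
eef_rot: [[0.046, 0.999, 0.017], [0.938, -0.049, 0.342], [0.342, -0.0, -0.94]]
contact_force: [-0.1, 0.5, 0.2]
width: 0.0855
```

>>> step_arm(series=[[[0,0,-0.001],[0,0,0],0],[[0,0,-0.002],[0,0,0],0],[[0,0,-0.003],[0,0,0],0],[[0,0,-0.004],[0,0,0],0],[[0,0,-0.004],[0,0,0],0]])

```text
clock: 4.95
tcp_pos: [0.5584, -0.1974, 0.1565]
eef_rot: [[0.046, 0.999, 0.017], [0.938, -0.049, 0.342], [0.343, -0.0, -0.94]]
contact_force: [-0.9, 0.2, 0.1]
width: 0.0854
```

>>> step_arm(series=[[[0.0005,0.008,0.001],[0,0,0],0],[[0.001,0.015,0.001],[0,0,0],0],[[0.001,0.02,0.001],[0,0,0],0],[[0.001,0.023,0.001],[0,0,0],0],[[0.001,0.025,0.001],[0,0,0],0]])

```text
clock: 5.45
tcp_pos: [0.5594, -0.1719, 0.1577]
eef_rot: [[0.046, 0.999, 0.017], [0.938, -0.048, 0.342], [0.342, -0.0, -0.94]]
contact_force: [-1.2, -0.2, -0.4]
width: 0.0854
```

>>> step_arm(series=[[[0.0001,0.002,0],[0,0,0],0],[[0.0002,0.004,0],[0,0,0],0],[[0.0003,0.006,0],[0,0,0],0],[[0.0004,0.008,0],[0,0,0],0],[[0.0005,0.01,0],[0,0,0],0]])

```text
clock: 5.95
tcp_pos: [0.56, -0.1624, 0.1577]
eef_rot: [[0.046, 0.999, 0.017], [0.938, -0.049, 0.342], [0.342, 0.0, -0.94]]
contact_force: [0.6, 0.3, 0.3]
width: 0.0857
```

>>> step_arm(series=[[[0.0001,0.002,0],[0,0,0],0],[[0.0002,0.004,0],[0,0,0],0],[[0.0003,0.006,0],[0,0,0],0],[[0.0004,0.008,0],[0,0,0],0],[[0.0005,0.01,0],[0,0,0],0]])

```text
clock: 6.45
tcp_pos: [0.5605, -0.1523, 0.1577]
eef_rot: [[0.046, 0.999, 0.017], [0.938, -0.049, 0.342], [0.342, -0.0, -0.94]]
contact_force: [-0.6, -0.9, -0.3]
width: 0.0852
```

```bash
cat >> h.py <<'E'
def capy(s,z):
    m=tube(s); n,l,st,ce=cv2.connectedComponentsWithStats(m); 
    for q,c in zip(st,ce):
        if 60<q[4]<1000 and 220<c[0]<400: print('cap px',c.round(1),q[4],ray(s,c[0],c[1],z).round(4))
E
python3 - <<'E'
from h import *
st=readout.get_state(); print(st['tcp_pos'],st['contact_force'])
t=snap('top');capy(t,.03); a=t['pixels'][150:260,260:400,::-1]; s=snap('scene'); b=s['pixels'][110:250,230:390,::-1]
cv2.imwrite('pics/c3.png',np.hstack([cv2.resize(a,(420,330),interpolation=2),cv2.resize(b,(377,330),interpolation=2)]))
E
```

```text
[ 0.56047217 -0.15231445  0.1577133 ] [-0.61886034 -0.93237812 -0.29654555]
cap px [340.6 233. ] 146 [ 0.5041 -0.0607  0.03  ]
```

View pics/c3.png

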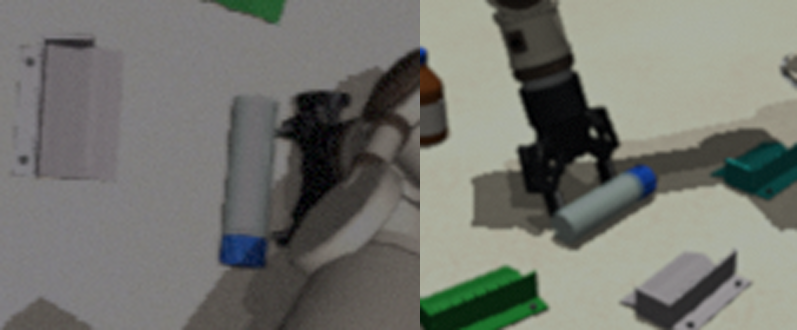

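The tube has rolled about 10 mm (cap now at (340.6,233)) with both fingertips behind it. I keep rolling.

>>> step_arm(series=[[[0.0001,0.003,0],[0,0,0],0],[[0.0003,0.0065,0],[0,0,0],0],[[0.0005,0.0105,0],[0,0,0],0],[[0.0007,0.0145,0],[0,0,0],0],[[0.0009,0.0185,0],[0,0,0],0]])

```text
clock: 7.05
tcp_pos: [0.5613, -0.1335, 0.1577]
eef_rot: [[0.046, 0.999, 0.017], [0.938, -0.049, 0.342], [0.342, -0.0, -0.94]]
contact_force: [-0.1, 0.5, -1.4]
width: 0.0854
```

>>> step_arm(series=[[[0.0002,0.004,0],[0,0,0],0],[[0.0004,0.008,0],[0,0,0],0],[[0.0006,0.012,0],[0,0,0],0],[[0.0008,0.016,0],[0,0,0],0],[[0.001,0.02,0],[0,0,0],0]])

```text
clock: 7.55
tcp_pos: [0.5624, -0.1136, 0.1577]
eef_rot: [[0.046, 0.999, 0.017], [0.938, -0.049, 0.342], [0.342, -0.0, -0.94]]
contact_force: [0.4, -0.1, 1.1]
width: 0.0853
```

>>> step_arm(series=[[[0.0002,0.004,0],[0,0,0],0],[[0.0004,0.008,0],[0,0,0],0],[[0.0006,0.012,0],[0,0,0],0],[[0.0008,0.016,0],[0,0,0],0],[[0.001,0.02,0],[0,0,0],0]])

```text
clock: 8.05
tcp_pos: [0.5634, -0.0936, 0.1577]
eef_rot: [[0.046, 0.999, 0.017], [0.938, -0.049, 0.342], [0.342, -0.0, -0.94]]
contact_force: [-0.3, -0.7, 0.4]
width: 0.0856
```

```bash
python3 - <<'E'
from h import *
st=readout.get_state(); print(st['tcp_pos'],st['contact_force'])
t=snap('top');capy(t,.03); a=t['pixels'][150:260,260:400,::-1]; s=snap('scene'); b=s['pixels'][110:250,230:390,::-1]
cv2.imwrite('pics/c4.png',np.hstack([cv2.resize(a,(420,330),interpolation=2),cv2.resize(b,(377,330),interpolation=2)]))
E
```

```text
[ 0.56335372 -0.09363592  0.15768131] [-0.29676169 -0.68561423  0.42772484]
cap px [318.9 231.2] 136 [ 0.5088 -0.0037  0.03  ]
```

View pics/c4.png

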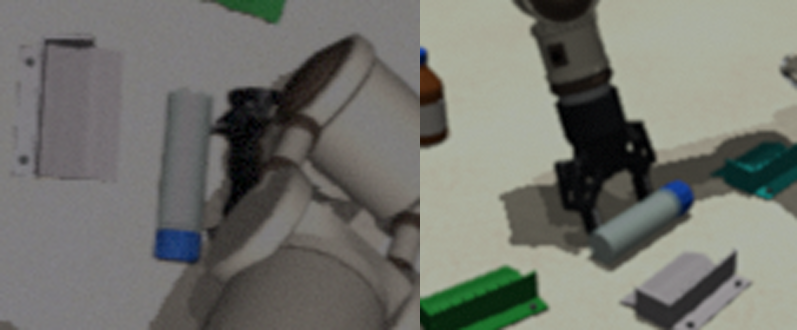

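The tube is being rolled with its cap at (319,231) and still about 1.7° off the cradle's line. I continue towards the ramp.

>>> step_arm(series=[[[0.0002,0.004,0],[0,0,0],0],[[0.0004,0.008,0],[0,0,0],0],[[0.0006,0.012,0],[0,0,0],0],[[0.0008,0.016,0],[0,0,0],0],[[0.001,0.02,0],[0,0,0],0]])

```text
clock: 8.65
tcp_pos: [0.5643, -0.0736, 0.1577]
eef_rot: [[0.046, 0.999, 0.017], [0.938, -0.049, 0.342], [0.342, -0.0, -0.94]]
contact_force: [-0.3, 0.2, -0.1]
width: 0.0855
```

>>> step_arm(series=[[[0.0002,0.004,0],[0,0,0],0],[[0.0004,0.008,0],[0,0,0],0],[[0.0006,0.012,0],[0,0,0],0],[[0.0008,0.016,0],[0,0,0],0],[[0.001,0.02,0],[0,0,0],0]])

```text
clock: 9.15
tcp_pos: [0.5654, -0.0536, 0.1577]
eef_rot: [[0.046, 0.999, 0.017], [0.938, -0.049, 0.342], [0.342, 0.0, -0.94]]
contact_force: [-0.6, -1.0, 0.8]
width: 0.0852
```

>>> step_arm(series=[[[0.0002,0.003,0],[0,0,0],0],[[0.0003,0.006,0],[0,0,0],0],[[0.0004,0.009,0],[0,0,0],0],[[0.0005,0.012,0],[0,0,0],0],[[0.0007,0.015,0],[0,0,0],0]])

```text
clock: 9.65
tcp_pos: [0.566, -0.0387, 0.1577]
eef_rot: [[0.046, 0.999, 0.017], [0.938, -0.049, 0.342], [0.342, -0.0, -0.94]]
contact_force: [0.0, -0.9, -1.0]
width: 0.0855
```

```bash
python3 - <<'E'
from h import *
st=readout.get_state(); print(st['tcp_pos'],st['contact_force'])
t=avg('top',3);capy(t,.03); a=t['pixels'][150:250,255:365,::-1]; cv2.imwrite('pics/c5.png',cv2.resize(a,(550,500),interpolation=2))
E
```

```text
[ 0.56604232 -0.03874546  0.15767278] [ 0.04565347 -0.90764037 -0.96601706]
cap px [297.8 229.5] 135 [0.5135 0.0516 0.03  ]
```

View pics/c5.png

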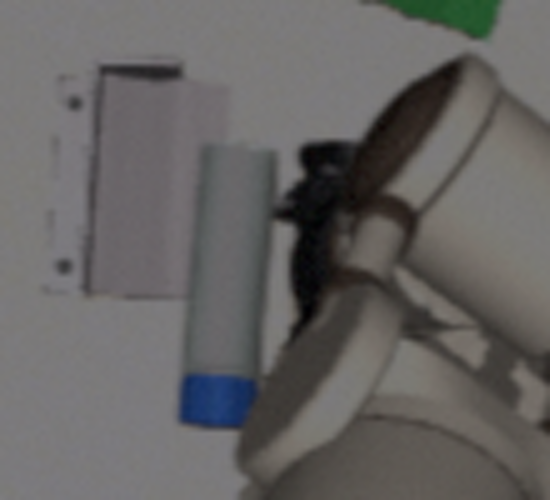

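>>> step_arm(series=[[[0.0001,0.002,0],[0,0,0],0],[[0.0002,0.004,0],[0,0,0],0],[[0.0003,0.006,0.0005],[0,0,0],0],[[0.0004,0.008,0.001],[0,0,0],0],[[0.0005,0.01,0.0015],[0,0,0],0]])

```text
clock: 10.3
tcp_pos: [0.5667, -0.029, 0.1594]
eef_rot: [[0.046, 0.999, 0.017], [0.939, -0.049, 0.342], [0.342, 0.0, -0.94]]
contact_force: [-1.1, -2.7, 0.4]
width: 0.0853
```

>>> step_arm(series=[[[0.0001,0.002,0.0006],[0,0,0],0],[[0.0002,0.004,0.0012],[0,0,0],0],[[0.0003,0.006,0.002],[0,0,0],0],[[0.0004,0.008,0.0027],[0,0,0],0],[[0.0005,0.01,0.0035],[0,0,0],0]])

```text
clock: 10.8
tcp_pos: [0.5671, -0.0188, 0.1628]
eef_rot: [[0.046, 0.999, 0.017], [0.938, -0.049, 0.342], [0.342, -0.0, -0.94]]
contact_force: [-0.2, -2.5, 0.3]
width: 0.0853
```

```bash
python3 - <<'E'
from h import *
st=readout.get_state(); print(st['tcp_pos'],st['contact_force'])
t=avg('top',3);capy(t,.04); a=t['pixels'][150:250,255:365,::-1]; cv2.imwrite('pics/c6.png',cv2.resize(a,(550,500),interpolation=2))
E
```

```text
[ 0.56706346 -0.01878492  0.16276351] [-0.19417617 -2.51534676  0.27979662]
cap px [290.6 228.8] 113 [0.5144 0.0696 0.04  ]
```

View pics/c6.png

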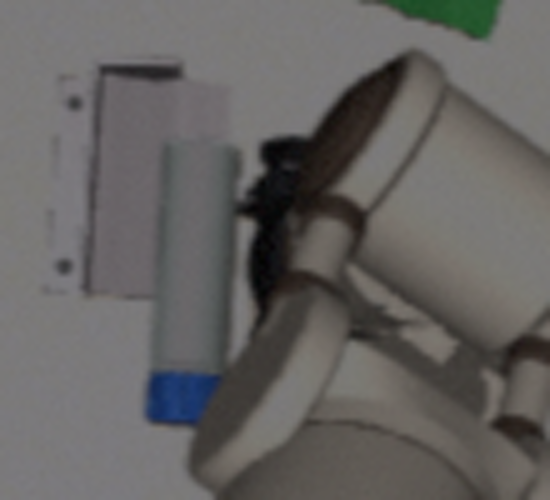

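>>> step_arm(series=[[[0.0001,0.002,0.0007],[0,0,0],0],[[0.0002,0.004,0.0014],[0,0,0],0],[[0.0003,0.006,0.002],[0,0,0],0],[[0.0004,0.008,0.0027],[0,0,0],0],[[0.0005,0.01,0.0035],[0,0,0],0]])

```text
clock: 11.45
tcp_pos: [0.5675, -0.0087, 0.1663]
eef_rot: [[0.046, 0.999, 0.017], [0.938, -0.049, 0.342], [0.342, -0.0, -0.94]]
contact_force: [0.6, -1.9, 0.5]
width: 0.0857
```

>>> step_arm(series=[[[0.0001,0.0015,0.0003],[0,0,0],0],[[0.0002,0.003,0.0006],[0,0,0],0],[[0.0003,0.0045,0.0009],[0,0,0],0],[[0.0003,0.006,0.0012],[0,0,0],0],[[0.0004,0.0075,0.0015],[0,0,0],0]])

```text
clock: 11.95
tcp_pos: [0.5679, -0.0012, 0.1676]
eef_rot: [[0.046, 0.999, 0.016], [0.938, -0.049, 0.342], [0.343, -0.0, -0.939]]
contact_force: [0.1, 0.2, 1.2]
width: 0.0852
```

```bash
python3 - <<'E'
from h import *
st=readout.get_state(); print(st['tcp_pos'],st['contact_force'])
t=avg('top',3);capy(t,.04)
E
```

```text
[ 0.56785048 -0.00115572  0.16760945] [0.09216255 0.18555933 1.19500535]
cap px [281.8 228.4] 121 [0.5154 0.0925 0.04  ]
```

```bash
python3 - <<'E'
from h import *
t=avg('top',4);capy(t,.035); a=t['pixels'][150:250,255:365,::-1]; 
s=avg('scene',4);b=s['pixels'][170:260,275:385,::-1]
cv2.imwrite('pics/c7.png',np.hstack([cv2.resize(a,(396,360),interpolation=2),cv2.resize(b,(396,360),interpolation=2)]))
E
```

```text
cap px [280.  228.9] 131 [0.5145 0.0978 0.035 ]
```

View pics/c7.png

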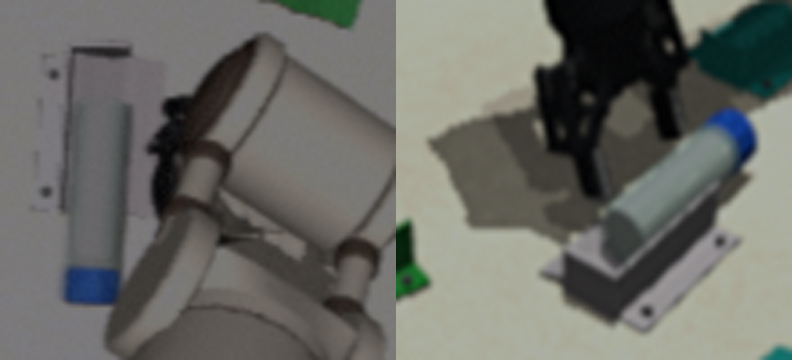

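The tube lies in the steel groove: the cap centre reads y=0.0978 against the groove line at 0.098, and about 40 mm of sliding is left. I back off, shut the fingers and go round to the cap end.

>>> step_arm(series=[[[-0.001,-0.015,0],[0,0,0],0],[[-0.002,-0.035,0.01],[0,0,0],0],[[-0.003,-0.045,0.05],[0,0,0],0],[[-0.003,-0.045,0.09],[0,0,0],0],[[-0.003,-0.045,0.12],[0,0,0],0]])

```text
clock: 13.0
tcp_pos: [0.5652, -0.0481, 0.2903]
eef_rot: [[0.047, 0.999, 0.02], [0.939, -0.05, 0.341], [0.341, 0.002, -0.94]]
contact_force: [-0.4, 0.7, -0.0]
width: 0.0854
```

>>> step_arm(series=[[[-0.014,0.015,0],[-0.07,0.0034,0],1],[[-0.028,0.03,0],[-0.14,0.0069,0],1],[[-0.042,0.045,0],[-0.21,0.0103,0],1],[[-0.056,0.06,0],[-0.28,0.0137,0],1],[[-0.07,0.075,0],[-0.349,0.0171,0],1]])

```text
clock: 13.5
tcp_pos: [0.4944, 0.0281, 0.2879]
eef_rot: [[0.05, 0.999, 0.0], [0.999, -0.05, -0.003], [-0.003, 0.0, -1.0]]
contact_force: [-0.5, 0.4, 0.0]
width: 0.0121
```

>>> step_arm(series=[[[-0.014,0.015,0],[-0.003,-0.052,0],1],[[-0.028,0.03,0],[-0.005,-0.104,0],1],[[-0.042,0.045,0],[-0.008,-0.156,0],1],[[-0.056,0.06,0],[-0.01,-0.208,0],1],[[-0.071,0.073,0],[-0.013,-0.26,0],1]])

```text
clock: 14.0
tcp_pos: [0.4235, 0.1013, 0.2878]
eef_rot: [[0.05, 0.965, 0.259], [0.999, -0.048, -0.013], [-0.001, 0.26, -0.966]]
contact_force: [0.3, 0.6, 0.0]
width: 0.0003
```

```bash
python3 - <<'E'
from h import *
st=readout.get_state(); print(st['tcp_pos'],st['eef_rot'].round(3).tolist(),st['contact_force'],st['width'])
tip=st['tcp_pos']+.173*st['eef_rot'][:,2]; print('tip',tip)
t=avg('top',5);capy(t,.035); g=t['f'][:,:,1]; np.set_printoptions(precision=0,suppress=True); print(g[172:186,277:283].mean(1), g[216:245,277:283].mean(1))
E
```

```text
[0.42354077 0.10131934 0.28783148] [[0.05, 0.965, 0.259], [0.999, -0.048, -0.013], [-0.001, 0.26, -0.966]] [0.26326449 0.56545758 0.02928307] 0.00032573948815547174
tip [0.46837808 0.09898919 0.12075908]
cap px [281.4 228.2] 116 [0.5163 0.094  0.035 ]
[ 99.  99.  99.  99. 100. 104.  97.  96.  97.  96.  97.  98.  98.  98.] [101. 100. 101. 101. 100.  95.  92.  86.  45.  34.  35.  36.  37.  38.
  36.  35.  31.  27.  32.  55.  65.  57.  50.  49.  50.  52.  53.  48.
  42.]
```

>>> step_arm(series=[[[-0.005,0,-0.025],[0,0,0],1],[[-0.005,0,-0.05],[0,0,0],1],[[-0.005,0,-0.075],[0,0,0],1],[[-0.005,0,-0.092],[0,0,0],1],[[-0.005,0.001,-0.1],[0,0,0],1]])

```text
clock: 14.75
tcp_pos: [0.4191, 0.1017, 0.1861]
eef_rot: [[0.05, 0.966, 0.254], [0.999, -0.049, -0.013], [-0.001, 0.254, -0.967]]
contact_force: [-0.6, 0.2, 0.4]
width: 0.0004
```

```bash
python3 - <<'E'
from h import *
st=readout.get_state(); print(st['tcp_pos'],st['contact_force'],st['width'])
tip=st['tcp_pos']+.173*st['eef_rot'][:,2]; print('tip',tip)
t=avg('top',4);s=avg('scene',4);a=t['pixels'][150:250,255:365,::-1]; b=s['pixels'][150:240,295:405,::-1]
cv2.imwrite('pics/c8.png',np.hstack([cv2.resize(a,(396,360),interpolation=2),cv2.resize(b,(396,360),interpolation=2)]))
E
```

```text
[0.41910611 0.10168987 0.18612494] [-0.62429709  0.2459125   0.40159674] 0.00035657201489513844
tip [0.46301438 0.0993827  0.01880566]
```

View pics/c8.png

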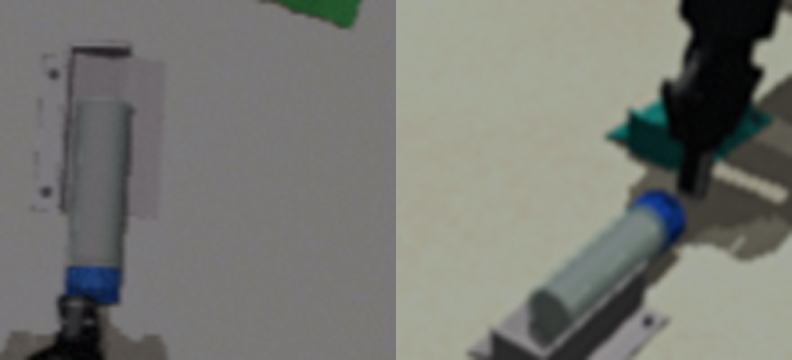

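>>> step_arm(series=[[[0.005,-0.0002,0],[0,0,0],1],[[0.009,-0.0004,0],[0,0,0],1],[[0.013,-0.0006,0],[0,0,0],1],[[0.016,-0.0008,0],[0,0,0],1],[[0.018,-0.0009,0],[0,0,0],1]])

```text
clock: 15.65
tcp_pos: [0.4373, 0.1016, 0.1877]
eef_rot: [[0.049, 0.965, 0.257], [0.999, -0.047, -0.013], [-0.0, 0.257, -0.966]]
contact_force: [-0.3, 0.1, 0.5]
width: 0.0003
```

>>> step_arm(series=[[[0.002,-0.0001,0],[0,0,0],1],[[0.004,-0.0002,0],[0,0,0],1],[[0.006,-0.0003,0],[0,0,0],1],[[0.008,-0.0004,0],[0,0,0],1],[[0.01,-0.0005,0],[0,0,0],1]])

```text
clock: 16.15
tcp_pos: [0.4471, 0.1011, 0.1877]
eef_rot: [[0.049, 0.965, 0.257], [0.999, -0.047, -0.013], [-0.0, 0.257, -0.966]]
contact_force: [-2.4, 0.9, 1.4]
width: 0.0001
```

>>> step_arm(series=[[[0.002,-0.0001,0],[0,0,0],1],[[0.004,-0.0002,0],[0,0,0],1],[[0.006,-0.0003,0],[0,0,0],1],[[0.008,-0.0004,0],[0,0,0],1],[[0.01,-0.0005,0],[0,0,0],1]])

```text
clock: 16.65
tcp_pos: [0.4571, 0.1007, 0.1877]
eef_rot: [[0.049, 0.965, 0.257], [0.999, -0.047, -0.013], [-0.0, 0.257, -0.966]]
contact_force: [-2.1, 0.5, 0.8]
width: -0.0001
```

```bash
cat >> h.py <<'E'
def rep():
    st=readout.get_state(); tip=st['tcp_pos']+.173*st['eef_rot'][:,2]; print('tip',tip.round(4),st['contact_force'].round(1))
    t=avg('top',4);capy(t,.035); g=t['f'][:,:,1]; p=g[:,278:284].mean(1); print('stop/bottom rows',p[158:184].round(0).astype(int).tolist())
E
python3 -c "
from h import *
rep()"
```

```text
tip [0.5015 0.0984 0.0205] [-2.1  0.5  0.8]
stop/bottom rows [120, 120, 118, 112, 110, 51, 41, 70, 96, 99, 99, 99, 100, 100, 101, 106, 96, 99, 100, 100, 100, 99, 99, 99, 99, 100]
```

>>> step_arm(series=[[[0.002,-0.0001,0],[0,0,0],1],[[0.004,-0.0002,0],[0,0,0],1],[[0.006,-0.0003,0],[0,0,0],1],[[0.008,-0.0004,0],[0,0,0],1],[[0.01,-0.0005,0],[0,0,0],1]])

```text
clock: 17.35
tcp_pos: [0.4671, 0.1001, 0.1877]
eef_rot: [[0.049, 0.965, 0.257], [0.999, -0.047, -0.013], [-0.0, 0.257, -0.966]]
contact_force: [-1.8, 0.6, 1.1]
width: 0.0002
```

>>> step_arm(series=[[[0.002,-0.0001,0],[0,0,0],1],[[0.004,-0.0002,0],[0,0,0],1],[[0.006,-0.0003,0],[0,0,0],1],[[0.008,-0.0004,0],[0,0,0],1],[[0.01,-0.0005,0],[0,0,0],1]])

```text
clock: 17.85
tcp_pos: [0.4771, 0.0996, 0.1877]
eef_rot: [[0.049, 0.965, 0.257], [0.999, -0.047, -0.013], [-0.0, 0.257, -0.966]]
contact_force: [-3.4, 0.2, 0.6]
width: 0.0001
```

```bash
python3 -c "
from h import *
rep()
t=snap('top')
print('expected row of home bottom top edge',proj(t,(.6912,.089,.046)))"
```

```text
tip [0.5216 0.0974 0.0205] [-3.4  0.2  0.6]
stop/bottom rows [120, 120, 118, 112, 111, 50, 42, 75, 103, 98, 96, 97, 98, 98, 98, 98, 99, 99, 98, 99, 100, 100, 99, 100, 100, 100]
expected row of home bottom top edge [283.77735752 161.72085955]
```

>>> step_arm(series=[[[0.001,0,0],[0,0,0],1],[[0.002,-0.0001,0],[0,0,0],1],[[0.003,-0.0001,0],[0,0,0],1],[[0.004,-0.0002,0],[0,0,0],1],[[0.005,-0.0002,0],[0,0,0],1]])

```text
clock: 18.6
tcp_pos: [0.482, 0.0994, 0.1876]
eef_rot: [[0.049, 0.965, 0.257], [0.999, -0.047, -0.013], [-0.0, 0.257, -0.966]]
contact_force: [-1.6, 0.0, -0.0]
width: -0.0002
```

>>> step_arm(series=[[[0.0005,0,0],[0,0,0],1],[[0.001,0,0],[0,0,0],1],[[0.0015,-0.0001,0],[0,0,0],1],[[0.002,-0.0001,0],[0,0,0],1],[[0.0025,-0.0001,0],[0,0,0],1]])

```text
clock: 19.1
tcp_pos: [0.4844, 0.0993, 0.1876]
eef_rot: [[0.049, 0.965, 0.257], [0.999, -0.047, -0.013], [-0.0, 0.257, -0.966]]
contact_force: [-0.9, -0.8, -0.2]
width: 0.0001
```

```bash
python3 -c "
from h import *
rep()"
```

```text
tip [0.5289 0.0971 0.0205] [-0.9 -0.8 -0.2]
stop/bottom rows [120, 120, 118, 112, 111, 83, 84, 95, 96, 96, 97, 98, 98, 98, 99, 99, 99, 98, 99, 100, 100, 101, 100, 100, 100, 100]
```

>>> step_arm(series=[[[0.0005,0,0],[0,0,0],1],[[0.001,0,0],[0,0,0],1],[[0.0015,-0.0001,0],[0,0,0],1],[[0.002,-0.0001,0],[0,0,0],1],[[0.0025,-0.0001,0],[0,0,0],1]])

```text
clock: 19.8
tcp_pos: [0.4862, 0.0993, 0.1873]
eef_rot: [[0.049, 0.966, 0.254], [0.999, -0.047, -0.013], [-0.0, 0.255, -0.967]]
contact_force: [-7.9, -0.8, 3.7]
width: 0.0006
```

>>> step_arm(series=[[[0.0003,0,0],[0,0,0],1],[[0.0006,0,0],[0,0,0],1],[[0.0006,0,0],[0,0,0],1],[[0.0006,0,0],[0,0,0],1],[[0.0006,0,0],[0,0,0],1]])

```text
clock: 20.3
tcp_pos: [0.4864, 0.0994, 0.1871]
eef_rot: [[0.049, 0.966, 0.253], [0.999, -0.047, -0.013], [-0.0, 0.253, -0.967]]
contact_force: [-8.3, 0.0, 4.8]
width: -0.0001
```

```bash
python3 -c "
from h import *
rep()"
```

```text
tip [0.5302 0.0972 0.0197] [-8.3  0.   4.8]
stop/bottom rows [120, 120, 119, 112, 111, 85, 89, 96, 96, 97, 97, 98, 98, 99, 99, 99, 99, 99, 99, 100, 100, 101, 100, 100, 100, 100]
```

The push force rose to 8 N and the arm stopped advancing, so the bottom is on the stop. I back off gently and retreat.

>>> step_arm(series=[[[-0.002,0.0001,0],[0,0,0],1],[[-0.006,0.0003,0],[0,0,0],1],[[-0.014,0.0007,0],[0,0,0],1],[[-0.025,0.0012,0],[0,0,0],1],[[-0.035,0.0017,0],[0,0,0],1]])

```text
clock: 21.0
tcp_pos: [0.4515, 0.101, 0.1876]
eef_rot: [[0.049, 0.965, 0.257], [0.999, -0.047, -0.013], [-0.0, 0.257, -0.966]]
contact_force: [0.2, -0.1, 0.0]
width: 0.0
```

>>> step_arm(series=[[[-0.01,0,0.03],[0,0,0],1],[[-0.02,0,0.07],[0,0,0],1],[[-0.03,0.01,0.11],[0,0,0],1],[[-0.03,0.04,0.14],[0,0,0],1],[[-0.03,0.08,0.16],[0,0,0],1]])

```text
clock: 21.5
tcp_pos: [0.4222, 0.181, 0.3507]
eef_rot: [[0.052, 0.964, 0.262], [0.999, -0.05, -0.013], [0.0, 0.262, -0.965]]
contact_force: [1.6, 0.4, -0.2]
width: -0.0005
```

```bash
python3 - <<'E'
from h import *
rep()
t=avg('top',4);s=avg('scene',4);a=t['pixels'][150:250,255:365,::-1]; b=s['pixels'][170:260,275:385,::-1]
cv2.imwrite('pics/c9.png',np.hstack([cv2.resize(a,(396,360),interpolation=2),cv2.resize(b,(396,360),interpolation=2)]))
p=t['f'][:,278:283,1].mean(1); e=cross(p,85,218,232); print('cap face row',e,ray(t,280,e,.026), 'exp .540')
old=cv2.imread('pics/top0.png').astype(float)
for n,(x,y,w) in dict(bottle=(470,212,22),rack=(178,260,28),stand=(172,186,22)).items():
    d=np.abs(cv2.blur(old,(3,3))[:,:,::-1]-cv2.blur(t['f'],(3,3)))[y-w:y+w,x-w:x+w]; print(n,d.max(),d.mean())
E
```

```text
tip [0.4675 0.1787 0.1837] [ 1.6  0.4 -0.2]
cap px [281.1 213.8] 147 [0.5542 0.0954 0.035 ]
stop/bottom rows [122, 122, 120, 112, 112, 86, 91, 97, 97, 98, 99, 99, 100, 100, 100, 100, 101, 101, 100, 101, 102, 102, 101, 101, 102, 101]
cap face row 219.78989098116946 [0.53934031 0.09898384 0.026     ] exp .540
bottle 6.194444444444445 2.730252333945516
rack 76.36111111111111 9.914921697845804
stand 7.138888888888889 2.839115587695133
```

View pics/c9.png

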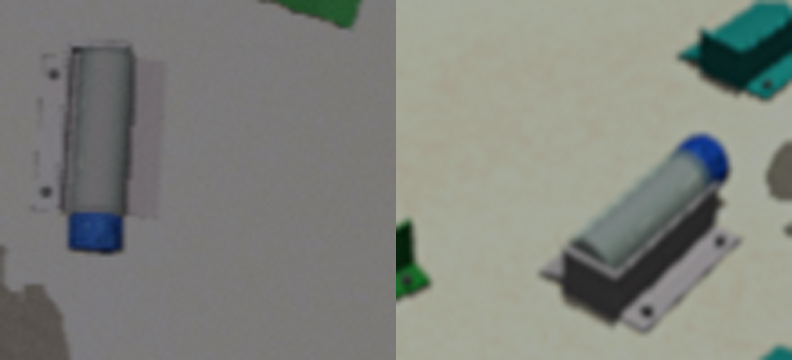

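The tube lies in the groove against the end stop. The cap face measures x=0.539 against an expected 0.540 and overhangs the open end. The bottle and stand are unchanged. The rack patch differs, which I put down to the arm or its shadow over it, since the arm only ever passed high above the rack.

```bash
python3 -c "
from h import *
print(order.hand_in())"
```

```text
the job is handed in; nothing more can be done
None
```

I rolled the tube with the open fingertips along the bench, over the lip and into the steel V-cradle. I then pushed its cap with the shut fingertips until the bottom met the end stop. I backed off and handed in at about 22 s, never gripping or lifting the tube.

**Final position:** The cap face measured x = 0.539 m against 0.540 m expected, and the cap overhangs the open end. The push force rose to about 8 N and the arm stopped advancing. The last picture shows the bottom end up against the stop plate.

**Forces:** The highest reading was about 10 N, during that last push.

**Other objects:** The bottle and the tube stand look unchanged in the top view. The picture patch around the rack did differ from the first one. I put that down to the arm or its shadow, because the arm only passed high above it, but I did not check this separately.

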